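Set the tube viewer's filter ring to the index clip and switch its lamp

ROBOT

A 6-joint arm with a two-finger parallel gripper is mounted at the origin on the work surface. World frame = base frame: x ahead of the robot, y to its left, z up, the work surface at z = 0. Lengths are in mm, angles in rad, forces in N, time in s.
With the tool pointing down it reaches from about 375 to 975 mm from the base axis. Payload 3.8 kg.
Tool frame: the origin (TCP) lies midway between the tips of the shut fingers; the grasp point (between the pads) lies 19 mm behind it (pinch_z is the distance from the TCP to the grasp point, in mm); x points along the fingers, y is the direction in which the jaws open and shut, and the axes are right-handed (so a half turn about x gives the same grasp; the last joint's range is limited). The gripper opens to 85 mm and grips with 20 to 120 N. Pads are 22 mm wide; open, the fingers measure 114 mm over their backs; the gripper's body (76 mm by 85 mm) begins 54 mm behind the grasp point. The pads swing forward as they close: fully open they stand 13 mm farther back than shut.
Start: joints at [1.217, 0.264, 1.604, -0, 1.274, -0.037], TCP at [210.279, 641.405, 231.28] pointing down, gripper open.
Joint ranges: [-2.63, 2.63], [-0.94, 2.18], [0.31, 2.57], [-1.31, 4.45], [0, 2.66], [-2.55, 2.55]. Speed limits (rad/s): [2.57, 2.57, 3.14, 3.14, 3.14, 3.14].

INTERFACE

Orientations are given as a rotation vector (axis times angle).
In Python, from station import reach, move_l, goto_joints, command_gripper, wait, inverse_kinematics, get_state, capture, camera_model, Unreachable, hand_in, spot_in, trace, place_of, pinch_z gives the robot as it stands. Calls block until the motion is done:
- reach(position, orientation): joint-space move of the TCP to a pose.
- move_l(position, orientation=None, feed=150, f_stop=None): straight line of the TCP; orientation=None keeps the orientation; feed is the mean speed in mm/s. With f_stop (N) it stops when the force on the tool has changed by that much, and returns True; else False.
- goto_joints(angles): joint-space move.
- command_gripper(opening): finger opening in mm; the grip force is fixed at half the most; returns when the fingers have stopped.
- wait(seconds).
- inverse_kinematics(position, orientation): joint angles nearest the present ones, or None.
- get_state(): the state.
- capture(name): name is "scene" or "top"; returns (picture, depth): 400x640x3 uint8, red, green, blue; 400x640 float32, mm along the optical axis (not along the pixel's ray), 0 where there is no reading.
- camera_model(name): a dict with "intrinsics" (3x3 intrinsics, pixels), "R" (3x3) and "t" (3): a world point X has camera coordinates R X + t. Camera axes: x right, y down, z forward; pixel columns grow to the right and rows downward; lengths in mm; the calibration is good to about 2 mm. A picture is of the moment at which its call begins. camera_model takes no time and is no camera call.
A pose or a line that the arm cannot do raises Unreachable and nothing moves.
- hand_in(): hands the job in, once; it reports no verdict.
Trained networks look in the newest picture that a camera, given by its name, has taken for a name from the list of things; names that differ only in an ending like _2 or _b are one class to them, and where a whole thing is asked for, a point or a joint stands for the part that bears it (a point fixed in the world has none). Each returns a list of dicts, best first, with "score" (0 to 1); they miss things now and then, are a little off and sometimes report something else, mostly with a low value. They report only what shows in the picture. A call takes as long as a camera call.
- spot_in(camera, label): "location" ([x, y, z] in mm, in the coordinates of the camera as it stood for that picture, good to about 4 mm: the middle of the surface that is visible of it).
- trace(camera, label): "region" (400x640 bool, what is visible of it).
- place_of(camera, label): "location" ([x, y, z] in mm, in the coordinates of the camera as it stood for that picture, good to about 4 mm: a listed point, or the origin of a listed thing).
The state is a dict: "time": time; "joint_pos": joint angles; "joint_velocities": joint speeds; "joint_torque": joint torques, N m; "tcp_pos": TCP position; "tcp_rot": TCP orientation; "contact_force": force on the tool from outside, world axes, zero at the start; "torque": the same for the moment, N m; "width": finger opening in mm.
Only numpy, scipy, OpenCV 4.12 (cv2) and the standard library are available. Lean on these libraries where they do the work, as an engineer would, in place of code of your own. Each camera call takes 0.05 s, during which the arm holds its last target.

TASK

Set the filter on the tube viewer: with the fingertips, gently push the ring's upright lever round its scale, without pinching it, until its pointer lines up with the nose of the index clip on the scale, and let go of it. Then press the lamp button all the way down and let it come back up. Leave the clip, the tubes and the other things on the table as they are.

Things in the scene. Friction and masses are not known exactly. Their poses are not given: they have to be found in the camera images.
- viewer: Tube viewer: low white light box fixed to the table, 220 x 220 mm, its dark top plate 50 mm above the table. Origin: centre of its underside, below the ring's axis; z up; yaw within 0.4 rad. On the plate: a 90 mm filter ring in the middle (8 mm high), a half-circle of white ticks every 15 degrees, 83 to 99 mm from the axis, from the box's -y side over +x to +y; the lamp button on its -x side.
- filter_ring (a joint): Angle of the ring and lever, rad, counter-clockwise from above: at 0 the lever points along the viewer's -y, at pi/2 along its +x, at 3.14 (end stop; other stop at 0) along its +y. Stays where it is left; about 1 N at the lever turns it. Starts between 0.15 and 0.6, the clip always at a larger angle.
- lever_mid (a point): Middle of the lever: an upright aluminium tab standing on a short arm of the ring, 60 mm from the ring's axis, 12 mm thick along the arc, 20 mm wide along the radius, from 8 mm to 46 mm above the top plate. This point is 27 mm above the plate; its z is up, its x points along the arc towards larger angles, its y towards the ring's axis.
- pointer_tip (a point): Tip of the lever's low pointer (3 mm wide), which reaches out to 80 mm from the ring's axis, 3 mm above the top plate.
- index_clip (a joint): Angle of the index clip on the scale, rad, measured exactly as filter_ring (at equal values the pointer and the clip's nose are in line); between 1.3 and 2.7. The clip is not to be shifted.
- clip_tip (a point): The point 80 mm from the ring's axis, 3 mm above the top plate, to which the nose of the index clip points (the nose ends 2 mm outside it). The clip is a white plastic block 14 mm wide, 82 to 102 mm from the axis, its top 7.5 mm above the top plate; its pointed nose looks inwards.
- lamp (a joint): Travel of the lamp button, m: 0 up, 0.006 fully down. A spring pushes it back; fully down takes 5 N.
- lamp_top (a point): Centre of the top of the round lamp button, 28 mm in diameter, pressed straight down; 80 mm from the ring's axis on the viewer's -x side.
- rack: Bystander: white tube rack fixed to the table, 90 x 110 x 35 mm, holding three tubes. Origin at the centre of its underside.
- tube0: Bystander: capped sample tube, 16 mm diameter, 94 mm tall with its 19 mm red cap, standing loose in the rack to 101 mm above the table. Origin at the centre of its foot.
- tube1: Bystander: tube like tube0.
- tube2: Bystander: tube like tube0.
- tip_box: Bystander: loose closed box, 82 x 117 x 50 mm, grey with a blue lid. Origin at the centre of its underside.
- jar: Bystander: loose closed jar, 56 mm diameter, 65 mm tall. Origin at the centre of its underside.

How it is judged:
By the outcome, as a careful person would: the job done as asked, in the order asked, and still so for the second after the job is handed in, with the robot touching nothing.
It also fails if it takes over 54 s, if anything falls off the work surface, if the arm or the gripper's body presses on something with over 40 N, if the wrist force passes 120 N, or if a joint passes its speed limit or range.

## Working session

There is one attempt and no reset: what is moved stays moved. The work goes in short steps, each a Python script; the robot and the scene stay as the last script left them, time stands still between calls to the robot, and variables do not carry over. Pictures are saved under pics/ and viewed, and the job is handed in when it is done.

```bash
mkdir -p pics; ls
cat > h.py <<'E'
import numpy as np, cv2
from station import *
def c2w(cam,p):
    m=camera_model(cam); return np.array(m["R"]).T@(np.array(p)-np.array(m["t"]))
def w2p(cam,X):
    m=camera_model(cam); q=np.array(m["R"])@np.array(X)+np.array(m["t"]); q=np.array(m["intrinsics"])@q; return q[:2]/q[2]
def pxz(cam,u,v,z):
    m=camera_model(cam); R=np.array(m["R"]);o=-R.T@np.array(m["t"]); d=R.T@np.linalg.inv(np.array(m["intrinsics"]))@np.array([u,v,1.]); return o+d*(z-o[2])/d[2]
def save(img,n): cv2.imwrite("pics/"+n,img[:,:,::-1])
E
python3 - <<'E'
from h import *
for c in ("scene","top"):
    i,d=capture(c); save(i,c+"0.png"); m=camera_model(c); print(c,-np.array(m["R"]).T@np.array(m["t"]),m["intrinsics"][0][0])
    for l in ("viewer","lever_mid","pointer_tip","clip_tip","lamp_top","rack","tip_box","jar","tube0"):
        print(l,[(c2w(c,r["location"]).round(1).tolist(),round(r["score"],2)) for r in place_of(c,l)[:3]])
s=get_state();print(s["time"],s["tcp_rot"],s["width"],pinch_z)
E
```

```text
pics
scene [1301.33979627  -93.68035368 1005.57391313] 461.2509749532719
viewer [([591.7, 76.6, -1.7], 0.88), ([744.3, 268.5, -2.4], 0.26)]
lever_mid [([612.4, 16.8, 71.5], 0.78)]
pointer_tip [([616.5, -6.9, 51.2], 0.77), ([591.6, 70.3, -4.1], 0.73)]
clip_tip [([511.6, -361.4, -2.2], 0.29)]
lamp_top [([617.6, -6.7, 52.5], 0.71), ([511.1, 81.5, 65.1], 0.63)]
rack []
tip_box [([550.6, 371.6, -1.4], 0.62)]
jar [([743.9, 264.8, 2.0], 0.95)]
tube0 [([483.8, -386.8, 2.8], 0.55), ([524.5, -393.5, 8.2], 0.53), ([491.6, -331.1, 7.1], 0.43)]
top [ 326.34141635  -16.47951541 1300.32725739] 429.7203522878412
viewer [([590.3, 72.6, 0.3], 0.89), ([485.1, -387.5, 8.5], 0.36), ([744.9, 269.5, 0.7], 0.26)]
lever_mid [([611.4, 12.6, 75.9], 0.65)]
pointer_tip [([617.9, -5.1, 56.4], 0.84)]
clip_tip [([635.1, 138.8, 50.7], 0.5)]
lamp_top [([510.0, 80.5, 73.3], 0.48), ([504.7, -360.3, -2.6], 0.32)]
rack [([506.5, -361.7, 2.4], 0.92)]
tip_box [([544.6, 363.5, -3.0], 0.82), ([511.9, 81.2, 75.4], 0.39), ([506.3, -360.8, -0.2], 0.38)]
jar [([747.7, 265.5, -0.1], 0.78)]
tube0 [([525.2, -393.3, 9.4], 0.65), ([491.1, -335.0, 3.7], 0.6), ([486.5, -388.7, 8.0], 0.4)]
1.0 [ 0.24865475  1.55646944 -0.2486268 ] 85.30994182712062 18.700000000000003
```

Run:
```python
import cv2
i=cv2.imread("pics/scene0.png");cv2.imwrite("pics/s_full.png",i)
from h import *
for c in ("scene","top"):
    i=cv2.imread(f"pics/{c}0.png"); u,v=w2p(c,[591,74,50]).astype(int); print(c,u,v)
    k=i[max(v-65,0):v+65,max(u-85,0):u+85]; print(max(v-65,0),max(u-85,0)); k=cv2.resize(k,None,fx=4.5,fy=4.5,interpolation=cv2.INTER_CUBIC); cv2.imwrite(f"pics/{c}_c.png",k)
```

```text
scene 343 199
134 258
top 292 207
142 207
```

View pics/scene0.png

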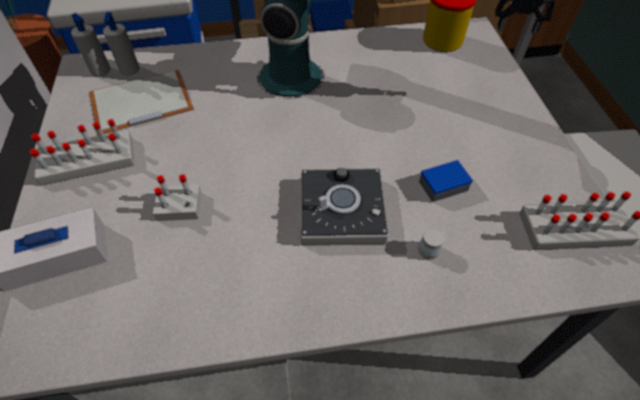

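View pics/scene_c.png

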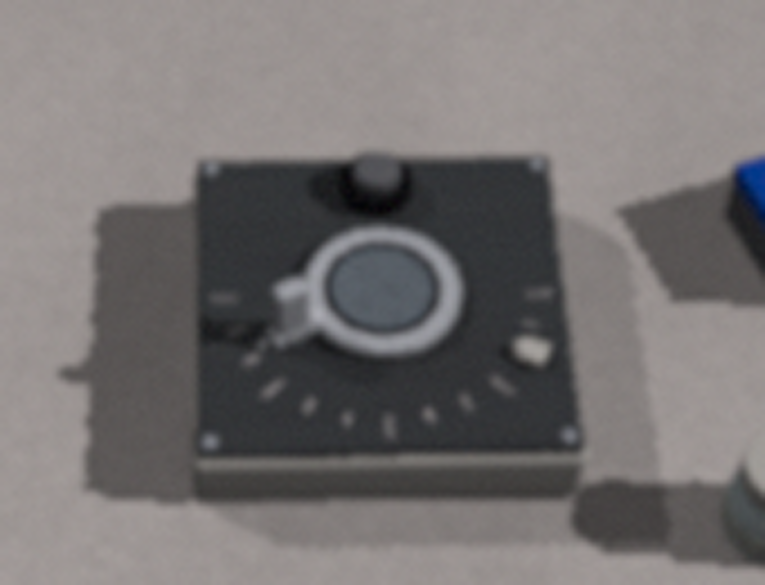

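View pics/top_c.png

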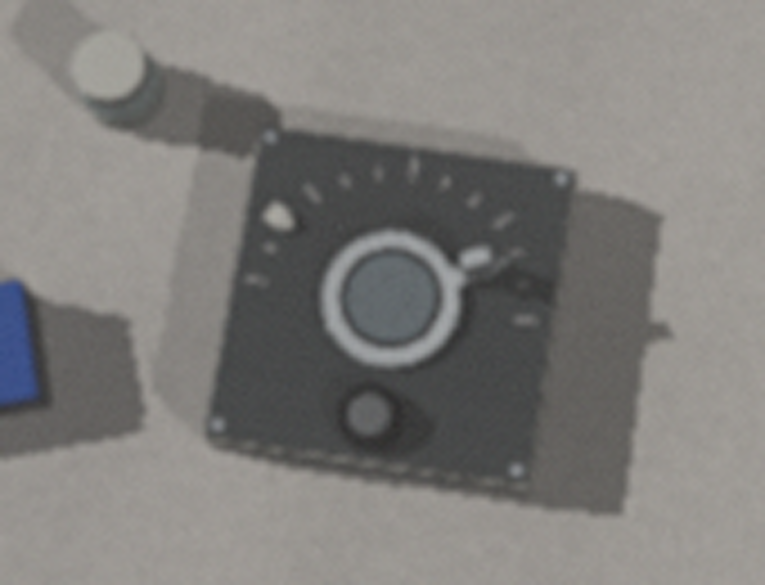

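The networks and the pictures agree. In the top crop the viewer centre is at about (390,298), the lever at (475,257), the clip at (278,215) and the lamp at (370,413). Next I'll rectify the plate using the four screws.

```bash
cat > rect.py <<'E'
from h import *
def rectify(cam,img,z,c,yaw,S=4,half=115):
    # view in viewer frame: column = x right, row= -y ; S px/mm
    g=np.arange(-half,half,1/S); X,Y=np.meshgrid(g,-g)
    W=np.stack([c[0]+np.cos(yaw)*X-np.sin(yaw)*Y,c[1]+np.sin(yaw)*X+np.cos(yaw)*Y,np.full_like(X,z)],-1)
    m=camera_model(cam);q=W@np.array(m["R"]).T+np.array(m["t"]);q=q@np.array(m["intrinsics"]).T
    return cv2.remap(img.astype(np.float32),(q[...,0]/q[...,2]).astype(np.float32),(q[...,1]/q[...,2]).astype(np.float32),cv2.INTER_CUBIC)
E
python3 - <<'E'
from rect import *
P={"top":((207,142),[(270,137),(562,178),(217,425),(516,470)]),"scene":((258,134),[(211,169),(538,163),(210,441),(569,435)])}
for c,(o,pts) in P.items():
    imgs=[capture(c)[0].astype(float) for _ in range(6)]
    m=np.mean(imgs,0); np.save(c+"_m.npy",m)
    W=[]
    g=m.mean(2)
    for p in pts:
        u=o[0]+(p[0]+.5)/4.5-.5; v=o[1]+(p[1]+.5)/4.5-.5
        a,b=int(round(u)),int(round(v)); k=g[b-2:b+3,a-2:a+3]; w=np.clip(k-np.median(g[b-3:b+4,a-3:a+4])-8,0,None)
        yy,xx=np.mgrid[b-2:b+3,a-2:a+3]; us=(w*xx).sum()/w.sum();vs=(w*yy).sum()/w.sum()
        print((u,v),(us,vs)); W.append(pxz(c,us,vs,50.5)[:2])
    W=np.array(W); print(c,W.round(1).tolist(),"centre",W.mean(0).round(1)); 
    for a in range(4):
        for b in range(a): d=W[a]-W[b]; print(a,b,np.linalg.norm(d).round(1),np.degrees(np.arctan2(d[1],d[0])).round(2))
E
```

```text
(266.6111111111111, 172.05555555555554) (np.float64(266.5297167929796), np.float64(171.92740327084164))
(331.5, 181.16666666666666) (np.float64(332.3164983164983), np.float64(180.11447811447812))
(254.83333333333334, 236.05555555555554) (np.float64(254.76132794975325), np.float64(235.85329744279946))
(321.27777777777777, 246.05555555555554) (np.float64(321.293639674979), np.float64(246.03250210142895))
top [[701.1, 156.1], [678.5, -43.6], [505.3, 182.0], [478.7, -13.6]] centre [590.9  70.2]
1 0 200.9 -96.44
2 0 197.5 172.46
2 1 284.5 127.52
3 0 279.8 -142.66
3 1 202.1 171.47
3 2 197.4 -97.75
(304.5, 171.16666666666666) (np.float64(304.0166475315729), np.float64(169.33409873708382))
(377.1666666666667, 169.83333333333334) (np.float64(377.22901849217635), np.float64(168.1330014224751))
(304.27777777777777, 231.61111111111111) (np.float64(304.23722383396563), np.float64(231.73354162017407))
(384.05555555555554, 230.27777777777777) (np.float64(384.2972768532527), np.float64(230.20020171457386))
scene [[474.0, -13.9], [500.3, 185.1], [676.1, -39.9], [701.9, 156.6]] centre [588.1  72. ]
1 0 200.7 82.45
2 0 203.8 -7.33
2 1 285.5 -51.99
3 0 284.6 36.8
3 1 203.5 -8.04
3 2 198.2 82.54
```

Run:
```python
from rect import *
out=[]
for c,ctr in (("top",(590,71)),("scene",(589,72.5))):
    m=np.load(c+"_m.npy"); r=rectify(c,m,50.5,ctr,np.radians(-7.7),S=1.7); r=cv2.resize(np.clip(r*1.5,0,255).astype(np.uint8),(400,400),interpolation=cv2.INTER_CUBIC)
    s=400/230
    for R in (45,80,99): cv2.circle(r,(200,200),int(R*s),(255,0,0),1)
    for a in range(0,181,15):
        t=np.radians(a-90); 
        cv2.line(r,tuple(int(v) for v in (200+101*s*np.cos(t),200-101*s*np.sin(t))),tuple(int(v) for v in (200+108*s*np.cos(t),200-108*s*np.sin(t))),(0,255,0),1)
    h=int(98*s); 
    for x in (-1,1):
        for y in (-1,1): cv2.circle(r,(200+x*int(100*s),200+y*int(100*s)),6,(255,255,0),1)
    out.append(r)
save(np.hstack(out),"rect1.png")
```

```text
(no output)
```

View pics/rect1.png

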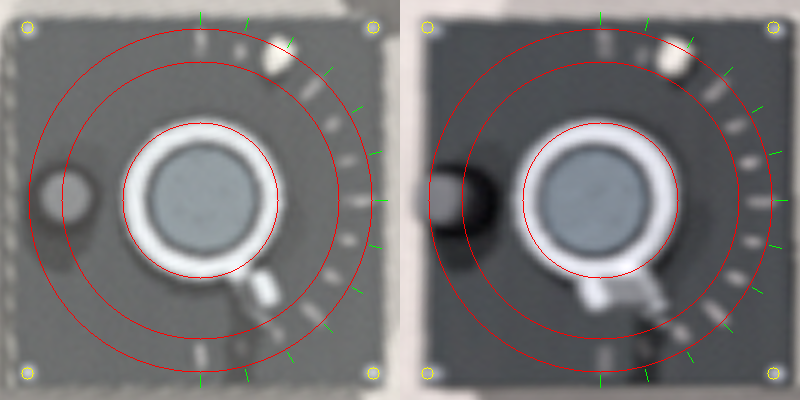

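```bash
cat > fit.py <<'E'
from rect import *
from scipy.optimize import minimize
import sys
def polar(c,m,z,ctr,yaw,rs,th):
    T,R=np.meshgrid(th,rs); X=R*np.sin(T);Y=-R*np.cos(T)
    W=np.stack([ctr[0]+np.cos(yaw)*X-np.sin(yaw)*Y,ctr[1]+np.sin(yaw)*X+np.cos(yaw)*Y,np.full_like(X,z)],-1)
    k=camera_model(c);q=(W@np.array(k["R"]).T+np.array(k["t"]))@np.array(k["intrinsics"]).T
    return cv2.remap(m.astype(np.float32),(q[...,0]/q[...,2]).astype(np.float32),(q[...,1]/q[...,2]).astype(np.float32),cv2.INTER_CUBIC)
rs=np.arange(76,106,.5); th=np.radians(np.arange(-10,190,.25)); deg=np.degrees(th)
def fit(c,m,skip,x0=(590,71,-7.7)):
    g=m.mean(2)
    tm=np.zeros((len(rs),len(th)),np.float32); R,D=np.meshgrid(rs,deg,indexing='ij')
    for a in range(0,181,15):
        if a in skip: continue
        r1=99 if a%90==0 else 94
        tm+=np.exp(-((D-a)*np.pi/180*91/2.2)**2/2)/(1+np.exp((83-R)/1.2))/(1+np.exp((R-r1)/1.2))
    mask=np.ones(len(th),bool)
    for a in skip: mask&=abs(deg-a)>8
    t=tm[:,mask]; t=(t-t.mean())/t.std()
    def f(x):
        p=polar(c,g,50,x[:2],np.radians(x[2]),rs,th)[:,mask]; p=p-cv2.GaussianBlur(p,(0,0),25); return -np.mean((p-p.mean())/p.std()*t)
    r=minimize(f,x0,method="Nelder-Mead",options=dict(initial_simplex=[x0]+[np.array(x0)+d for d in ([2,0,0],[0,2,0],[0,0,1.])]))
    return r.x,-r.fun
E
python3 - <<'E'
from fit import *
for c in ("top","scene"):
    m=np.load(c+"_m.npy"); x,s=fit(c,m,(15,30,150)); print(c,x.round(2),round(s,3))
    # clip: bright on z~57 top; block 82..102
    for z in (50,54,57.5):
        rr=np.arange(76,108,.5); p=polar(c,m.mean(2),z,x[:2],np.radians(x[2]),rr,np.radians(np.arange(130,172,.25)))
        T=np.arange(130,172,.25); w=np.clip(p-150,0,None); 
        print(z,"clip deg",(w.sum(0)*T).sum()/w.sum(),"r",(w.sum(1)*rr).sum()/w.sum(), "by radius",[(r,round(float((w[i]*T).sum()/w[i].sum()),1)) for i,r in enumerate(rr) if w[i].sum()>100 and r%3==0])
E
```

```text
top [589.89  70.62  -7.56] 0.897
50 clip deg 151.68785892982956 r 96.76033686204194 by radius [(np.float64(93.0), 151.5), (np.float64(96.0), 151.7), (np.float64(99.0), 151.7)]
54 clip deg 151.99676888836862 r 95.73556009197367 by radius [(np.float64(93.0), 151.9), (np.float64(96.0), 152.0), (np.float64(99.0), 152.1)]
57.5 clip deg 152.27386791583447 r 94.83393692936129 by radius [(np.float64(93.0), 152.3), (np.float64(96.0), 152.2), (np.float64(99.0), 152.5)]
scene [589.93  70.38  -6.89] 0.825
50 clip deg 153.65459090252517 r 94.73376159921135 by radius [(np.float64(93.0), 153.7), (np.float64(96.0), 153.6), (np.float64(99.0), 153.5)]
54 clip deg 151.93065350633745 r 95.43379498940301 by radius [(np.float64(93.0), 152.0), (np.float64(96.0), 152.0), (np.float64(99.0), 151.9)]
57.5 clip deg 150.444058555869 r 96.11924949011943 by radius [(np.float64(93.0), 150.5), (np.float64(96.0), 150.5), (np.float64(99.0), 150.4)]
```

Both cameras give the same centre, (589.9, 70.5), with yaw about -7.3°. The clip is at about 151.8° and the lever starts at about 29°. Next I'll plan the arc with the fingers shut and the pad-width axis along the tangent.

```bash
cat > plan.py <<'E'
from fit import *
from scipy.spatial.transform import Rotation as Ro
C=np.array([589.9,70.5]);YAW=np.radians(-7.3)
def V(x,y,z=0):
    return np.array([C[0]+np.cos(YAW)*x-np.sin(YAW)*y,C[1]+np.sin(YAW)*x+np.cos(YAW)*y,z])
def pose(deg,z,sgn,r=60,lead=0):
    t=np.radians(deg); p=V(r*np.sin(t),-r*np.cos(t),z)
    a=np.radians(deg+lead)+YAW; tz=sgn*np.array([np.cos(a),np.sin(a),0]); tx=np.array([0,0,-1.]); ty=np.cross(tz,tx)
    return p,Ro.from_matrix(np.stack([tx,ty,tz],1)).as_rotvec()
E
python3 - <<'E'
from plan import *
for s in (1,-1):
    for d in (0,40,80,120,140,170):
        q=inverse_kinematics(*pose(d,66,s)); print(s,d,None if q is None else np.round(q,2))
print(get_state()["time"])
E
```

```text
1 0 [-0.02  0.25  1.95 -0.    0.94 -1.47]
1 40 [-0.01  0.31  1.86 -0.    0.96 -2.15]
1 80 None
1 120 None
1 140 [0.13 0.35 1.82 0.   0.97 2.53]
1 170 [ 0.17  0.31  1.87 -0.    0.96  2.04]
-1 0 [-0.02  0.25  1.95 -0.    0.94  1.67]
-1 40 [-0.01  0.31  1.86  0.    0.96  0.99]
-1 80 [0.04 0.36 1.8  0.   0.98 0.34]
-1 120 [ 0.11  0.36  1.8  -0.    0.98 -0.29]
-1 140 [ 0.13  0.35  1.82 -0.    0.97 -0.61]
-1 170 [ 0.17  0.31  1.87 -0.    0.96 -1.1 ]
1.6
```

Run:
```python
from plan import *
command_gripper(0)
reach(*pose(3,150,-1)); print(get_state()["time"],get_state()["width"])
print(move_l(pose(3,66,-1)[0],feed=120,f_stop=8)); s=get_state();print(s["time"],s["tcp_pos"],s["contact_force"])
for c in ("top","scene"):
    i,_=capture(c); u,v=w2p(c,[590,70,50]).astype(int); k=cv2.resize(i[v-65:v+65,u-60:u+60],(400,433),interpolation=cv2.INTER_CUBIC); globals()[c]=k
save(np.hstack([top,scene]),"down1.png")
```

```text
4.975 -0.15589462432083048
False
5.825 [586.10321057  10.70098533  66.63899955] [ 0.42329208 -0.7675931   0.09775608]
```

View pics/down1.png

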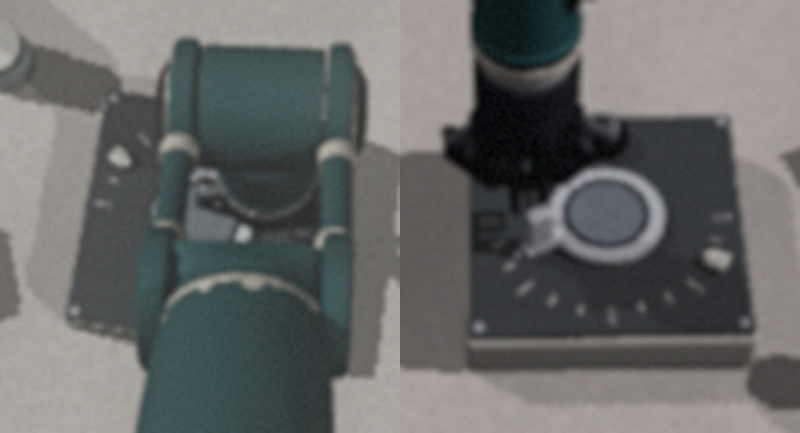

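The fingertips are behind the lever in the scene view, at about (520,215). I'll push in short arc steps and stop well short of the clip.

Run:
```python
from plan import *
for d in list(range(11,116,8))+[118]:
    p,o=pose(d,66,-1); hit=move_l(p,o,feed=60,f_stop=10); s=get_state()
    f=s["contact_force"]; print(d,hit,round(s["time"],2),f.round(1) if hasattr(f,'round') else f)
    if hit: break
p,o=pose(d-6,66,-1); move_l(p,o,feed=60)
i,_=capture("scene"); i,_=capture("scene"); u,v=w2p("scene",[590,70,50]).astype(int); save(cv2.resize(i[v-65:v+65,u-80:u+80],(800,600)[:2],interpolation=cv2.INTER_CUBIC),"push1.png")
for l in ("lever_mid","pointer_tip","clip_tip"):
    for r in place_of("scene",l)[:2]:
        w=c2w("scene",r["location"]); e=w[:2]-C; x=np.cos(YAW)*e[0]+np.sin(YAW)*e[1]; y=-np.sin(YAW)*e[0]+np.cos(YAW)*e[1]
        print(l,w.round(1),round(r["score"],2),"deg",np.degrees(np.arctan2(x,-y)).round(1),"r",np.hypot(x,y).round(1))
```

```text
11 False 6.22 [0.7 0.5 0.5]
19 False 6.51 [-0.6  0.2  0.1]
27 False 6.8 [-0.3 -0.4 -0.1]
35 False 7.09 [-0.2 -0.6  0.4]
43 False 7.38 [-0.4  0.2 -0. ]
51 False 7.67 [-0.1  0.5 -0.9]
59 False 7.97 [0.3 0.1 0. ]
67 False 8.26 [ 0.3 -0.1 -0.2]
75 False 8.55 [-0.3 -0.7  0.3]
83 False 8.84 [0.1 0.6 0.6]
91 False 9.13 [-0.3  0.2 -0.6]
99 False 9.43 [-0.3  0.2  0.1]
107 False 9.72 [0.1 0.1 0.3]
115 False 10.01 [ 0.1 -0.1  0.1]
118 False 10.26 [ 0.6 -0.9 -0.4]
lever_mid [642.8 106.7  71.9] 0.66 deg 131.7 r 64.1
lever_mid [589.9  74.8  -2. ] 0.29 deg -172.7 r 4.3
clip_tip [634.1 137.8  54.3] 0.54 deg 154.0 r 80.5
```

View pics/push1.png

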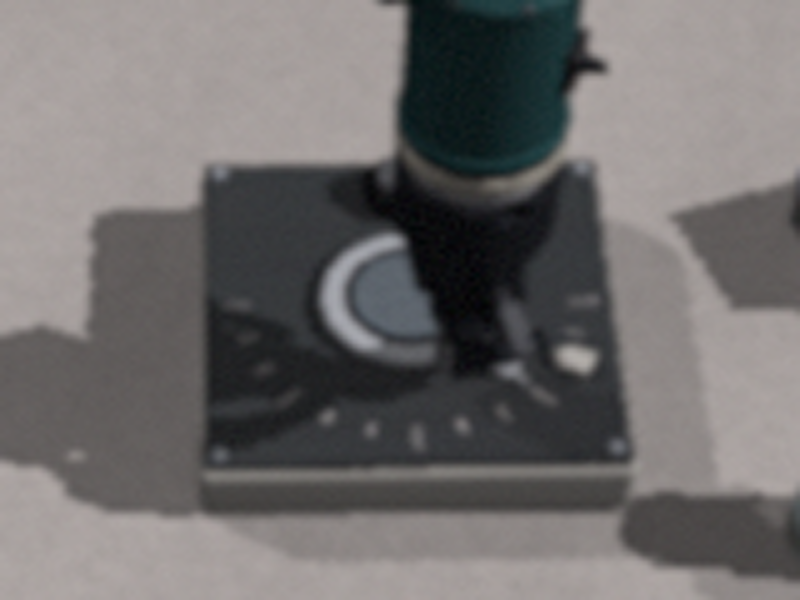

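The lever moved cleanly and the pointer is at about 135°, next to that tick at (550,400). I'll push a bit more, then back off and lift clear so both cameras can measure it.

```bash
cat > meas.py <<'E'
from plan import *
def meas(tag):
    Ts=np.arange(120,172,.25)
    for c in ("top","scene"):
        m=np.mean([capture(c)[0].astype(float) for _ in range(6)],0); np.save(c+tag+".npy",m)
        x,s=fit(c,m,(135,150,165),(589.9,70.5,-7.3)); print(c,x.round(2),round(s,3),get_state()["time"])
        g=m.mean(2)
        p=polar(c,g,56,x[:2],np.radians(x[2]),np.arange(84,102,.5),np.radians(Ts)); w=np.clip(p-150,0,None); print(" clip",round((w.sum(0)*Ts).sum()/w.sum(),2))
        p=polar(c,g,53.5,x[:2],np.radians(x[2]),np.arange(73,79,.5),np.radians(Ts)); q=p.mean(0)-np.median(p); w=np.clip(q-.5*q.max(),0,None); print(" pointer",round((w*Ts).sum()/w.sum(),2),"peak",Ts[q.argmax()],q.max().round(1))
        w=np.arange(55,110,.5); P=polar(c,m,53.5,x[:2],np.radians(x[2]),w[::-1],np.radians(Ts)); out=cv2.resize(np.clip(P*1.4,0,255).astype(np.uint8),(400,420)); globals()[c]=out
    save(np.hstack([top,scene]),f"polar{tag}.png")
E
python3 - <<'E'
from meas import *
for d in (118,123,128):
    p,o=pose(d,66,-1); hit=move_l(p,o,feed=40,f_stop=10); print(hit)
p,o=pose(120,66,-1); move_l(p,o,feed=60)
move_l(p+[0,0,75],feed=200)
move_l([430,330,200],feed=300)
print(get_state()["time"]); meas("A")
E
```

```text
False
False
False
13.6917
top [589.8   70.66  -7.51] 0.901 13.9917
 clip 152.4
 pointer 141.8 peak 141.75 94.0
scene [590.47  70.87  -7.32] 0.892 14.2917
 clip 152.08
 pointer 145.07 peak 145.0 40.2
```

View pics/polarA.png

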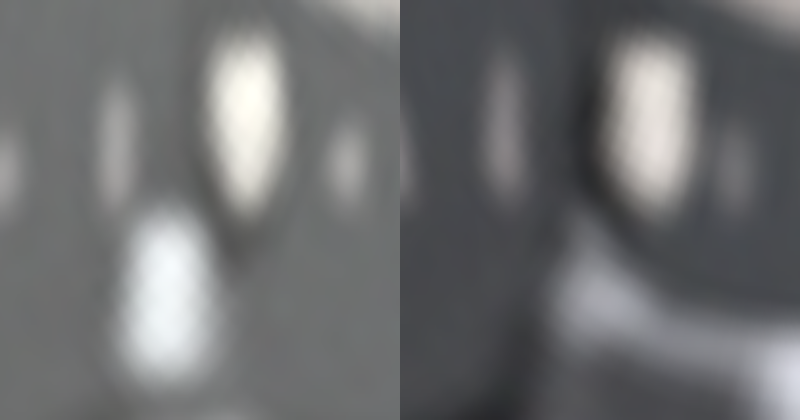

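```bash
cat > lev.py <<'E'
from plan import *
def lev(tag,fits,lo=125,hi=172):
    Ts=np.arange(lo,hi,.25); outs=[]
    for c,x in fits.items():
        m=np.load(c+tag+".npy"); g=m.mean(2); rr=np.arange(40,85,.5)
        p=polar(c,g,96,x[:2],np.radians(x[2]),rr,np.radians(Ts)); k=(rr>=53)&(rr<=67)
        q=p[k].mean(0); b=np.median(q); w=np.clip(q-b-.5*(q.max()-b),0,None); W=np.clip(p-b-.5*(q.max()-b),0,None)
        print(c,"levertop",round((w*Ts).sum()/w.sum(),2),"peak",q.max().round(0),"bg",b.round(0))
        P=polar(c,m,96,x[:2],np.radians(x[2]),rr[::-1],np.radians(Ts)); outs.append(cv2.resize(np.clip(P*1.3,0,255).astype(np.uint8),(400,300)))
    save(np.hstack(outs),f"lev{tag}.png")
E
python3 - <<'E'
from lev import *
lev("A",{"top":(589.8,70.66,-7.51),"scene":(590.47,70.87,-7.32)})
# initial too for offset calibration
from rect import *
out=[]
for c in("top","scene"):
    r=rectify(c,np.load(c+"A.npy"),53,C,YAW,S=4,half=115); out.append(cv2.resize(np.clip(r[0:460,400:]*1.4,0,255).astype(np.uint8),(400,350)))
save(np.hstack(out),"rectA.png")
E
```

```text
top levertop 145.62 peak 174.0 bg 80.0
scene levertop 142.05 peak 152.0 bg 85.0
```

View pics/levA.png

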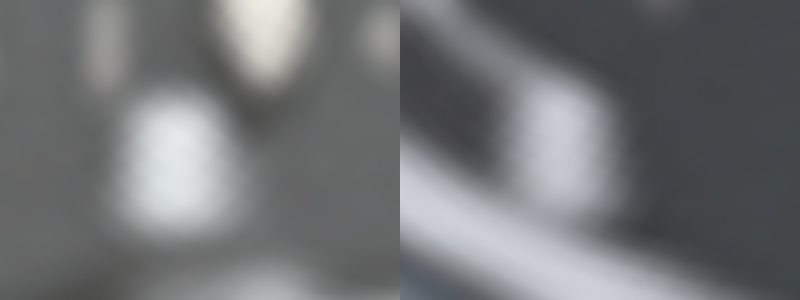

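View pics/rectA.png

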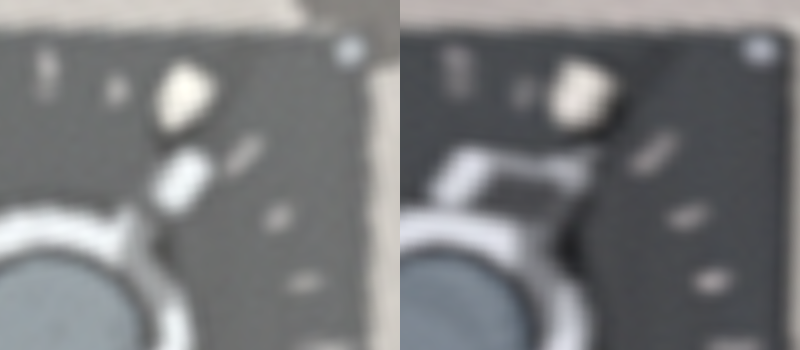

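```bash
cat > ov.py <<'E'
from plan import *
def ov(tag,fits,angs,clip=152.2,S=11):
    for c,x in fits.items():
        m=np.load(c+tag+".npy"); yaw=np.radians(x[2]); outs=[]
        def P(r,t,a,z): # radial r, tangential t at angle a
            a=np.radians(a); X=r*np.sin(a)+t*np.cos(a);Y=-r*np.cos(a)+t*np.sin(a)
            return w2p(c,[x[0]+np.cos(yaw)*X-np.sin(yaw)*Y,x[1]+np.sin(yaw)*X+np.cos(yaw)*Y,z])
        o=P(72,0,148,65); o=np.round(o).astype(int)-[12,15]
        for a in angs:
            k=m[o[1]:o[1]+30,o[0]:o[0]+24]; k=cv2.resize(np.clip(k*1.2,0,255).astype(np.uint8),None,fx=S,fy=S,interpolation=cv2.INTER_CUBIC)
            T=lambda p:tuple(int(v) for v in ((np.array(p)-o+.5)*S))
            def poly(pts,col): cv2.polylines(k,[np.array([T(p) for p in pts])],True,col,1)
            for z,col in ((96,(255,0,0)),(58,(255,160,0))): poly([P(r,t,a,z) for r,t in((50,-6),(70,-6),(70,6),(50,6))],col)
            poly([P(r,t,a,53) for r,t in((70,-1.5),(80,-1.5),(80,1.5),(70,1.5))],(0,255,0))
            poly([P(r,t,clip,57.5) for r,t in((88,-7),(102,-7),(102,7),(88,7),(82,0))],(255,0,255))
            outs.append(k)
        save(np.hstack(outs),f"ov{tag}_{c}.png")
E
python3 - <<'E'
from ov import *
ov("A",{"top":(589.8,70.66,-7.51),"scene":(590.47,70.87,-7.32)},(143,145,147))
E
```

```text
(no output)
```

View pics/ovA_top.png

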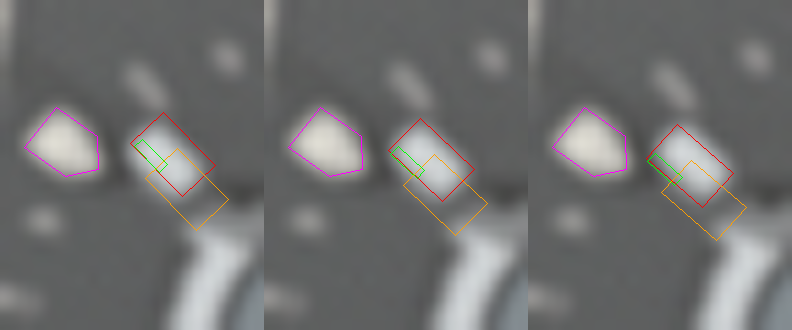

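View pics/ovA_scene.png

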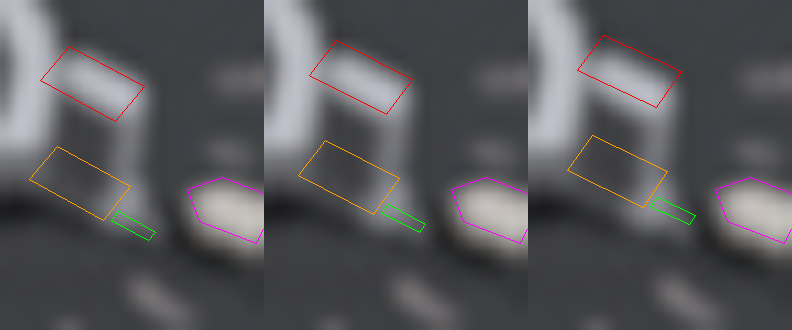

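The top overlay fits best at about 146° and the scene at about 143.5°. The scene also reads the clip slightly low, so the gap is about 7°. I'll push 5° further and look again.

Run:
```python
from ov import *
p,o=pose(118,66,-1); reach(p+[0,0,75],o); move_l(p,o,feed=150,f_stop=10)
for d in (126,133):
    p,o=pose(d,66,-1); print(move_l(p,o,feed=40,f_stop=10))
p,o=pose(123,66,-1); move_l(p,o,feed=60)
move_l(p+[0,0,75],feed=200)
move_l([430,330,200],feed=300)
print(get_state()["time"])
F={}
for c in ("top","scene"):
    m=np.mean([capture(c)[0].astype(float) for _ in range(8)],0); np.save(c+"B.npy",m); x,s=fit(c,m,(135,150,165),(589.9,70.5,-7.3)); F[c]=x; print(c,x.round(2),s)
ov("B",F,(148,150,152))
```

```text
False
False
18.95
top [589.8   70.64  -7.5 ] 0.9020245671272278
scene [590.55  70.93  -7.36] 0.8916605114936829
```

View pics/ovB_top.png

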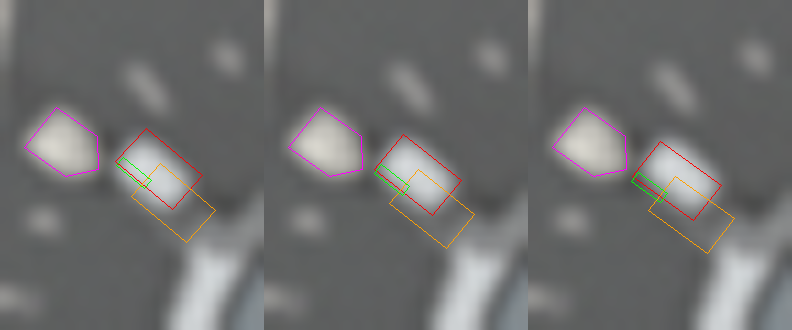

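View pics/ovB_scene.png

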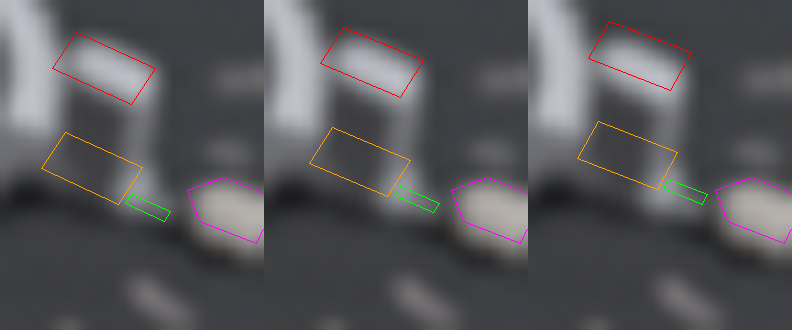

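```bash
cat > cen.py <<'E'
from plan import *
from scipy.optimize import minimize
# fit rendered convex hull silhouettes (blurred) against image, for clip angle & lever-top angle
def cen(tag,fits,a0):
    for c,x in fits.items():
        g=np.load(c+tag+".npy").mean(2); yaw=np.radians(x[2])
        def P(r,t,a,z):
            a=np.radians(a); X=r*np.sin(a)+t*np.cos(a);Y=-r*np.cos(a)+t*np.sin(a)
            return w2p(c,[x[0]+np.cos(yaw)*X-np.sin(yaw)*Y,x[1]+np.sin(yaw)*X+np.cos(yaw)*Y,z])
        S=8
        def model(polys,o,n):
            k=np.zeros((n*S,n*S),np.uint8)
            for pts in polys:
                h=cv2.convexHull(((np.array(pts)-o+.5)*S).astype(np.float32)); cv2.fillConvexPoly(k,np.round(h*16).astype(np.int32),255,shift=4)
            k=cv2.GaussianBlur(k.astype(np.float32),(0,0),.75*S); return cv2.resize(k,(n,n),interpolation=cv2.INTER_AREA)
        clipP=lambda a:[[P(r,t,a,z) for z in (50.5,57.5) for r,t in((88,-7),(102,-7),(102,7),(88,7),(82.5,0))]]
        levP=lambda a:[[P(r,t,a,96) for r,t in((50,-6),(70,-6),(70,6),(50,6))]]
        for nm,f,a,n in (("clip",clipP,152,14),("levertop",levP,a0,10)):
            q=np.mean(f(a)[0],0); o=np.round(q).astype(int)-n//2; I=g[o[1]:o[1]+n,o[0]:o[0]+n]; 
            best=[]
            for aa in np.arange(a-6,a+6,.25):
                M=model(f(aa),o,n); w=cv2.GaussianBlur(M,(0,0),1.5)>15
                M0=M-M.mean();I0=I-I.mean(); best.append(((M0*I0).sum()/np.sqrt((M0**2).sum()*(I0**2).sum()),aa))
            print(c,nm,max(best)[1],round(float(max(best)[0]),3))
E
python3 - <<'E'
from cen import *
F={"top":(589.8,70.64,-7.5),"scene":(590.5,70.9,-7.34)}
cen("A",F,144.5); cen("B",F,149.5)
E
```

```text
top clip 152.0 0.875
top levertop 145.5 0.97
scene clip 153.0 0.934
scene levertop 142.5 0.575
top clip 152.5 0.745
top levertop 150.25 0.978
scene clip 153.0 0.882
scene levertop 147.25 0.756
```

```bash
cat > al.py <<'E'
from ov import *
def al(tag,F):
    # zoomed rectified view of pointer/clip at z=53 with radial lines every 2 deg
    for c,x in F.items():
        m=np.load(c+tag+".npy"); rr=np.arange(60,106,.1)[::-1]; Ts=np.arange(135,170,.1)
        P=polar(c,m,53.5,x[:2],np.radians(x[2]),rr,np.radians(Ts)); P=cv2.resize(np.clip(P*1.3,0,255).astype(np.uint8),(400,460))
        for a in range(136,170,2): u=int((a-135)/35*400); cv2.line(P,(u,0),(u,6 if a%10 else 20),(255,255,0),1)
        for u in (148,150,152,154): pass
        globals()[c]=P
    save(np.hstack([top,scene]),f"al{tag}.png")
E
python3 - <<'E'
from al import *
F={"top":(589.8,70.64,-7.5),"scene":(590.5,70.9,-7.34)}
al("B",F)
p,o=pose(125,66,-1); reach(p+[0,0,75],o); move_l(p,o,feed=150,f_stop=10)
for d in (131,135.2):
    p,o=pose(d,66,-1); print(move_l(p,o,feed=30,f_stop=10))
p,o=pose(125,66,-1); move_l(p,o,feed=60)
move_l(p+[0,0,75],feed=200)
move_l([430,330,200],feed=300)
print(get_state()["time"])
for c in ("top","scene"):
    m=np.mean([capture(c)[0].astype(float) for _ in range(10)],0); np.save(c+"C.npy",m); x,s=fit(c,m,(135,150,165),(589.9,70.5,-7.3)); F[c]=x; print(c,x.round(2),s)
ov("C",F,(150,152,154)); al("C",F)
from cen import cen
cen("C",F,152)
E
```

```text
False
False
24.3417
top [589.86  70.6   -7.48] 0.9027146697044373
scene [590.49  70.86  -7.32] 0.891848087310791
top clip 152.0 0.66
top levertop 152.5 0.949
scene clip 153.0 0.85
scene levertop 150.0 0.895
```

View pics/ovC_top.png

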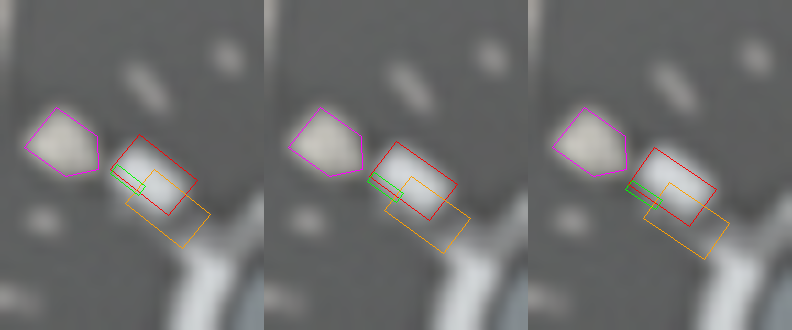

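View pics/ovC_scene.png

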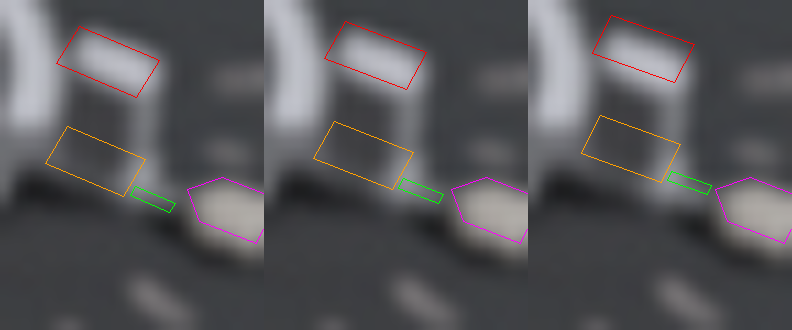

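View pics/alC.png

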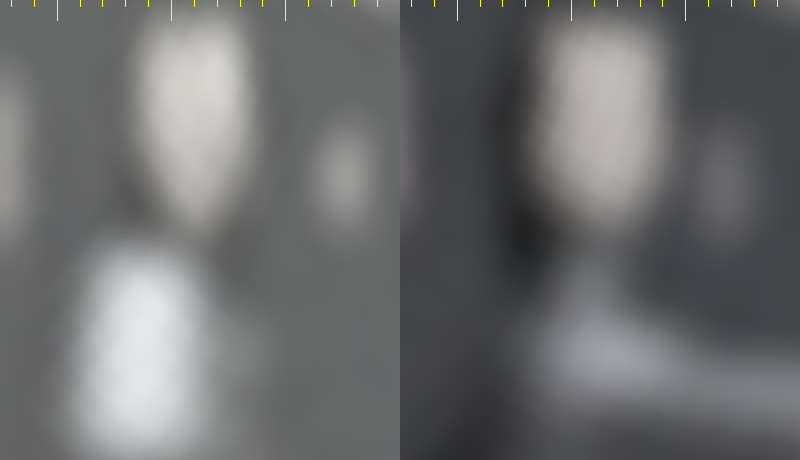

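Top reads the lever at 152.5° and the clip at 152.0°. The scene's pointer streak is at about 151.2° and the clip at 151.3 to 152.7°, depending on the height assumed. To settle it I'll fit a face-wise rendered model.

```bash
cat > rend.py <<'E'
from plan import *
from scipy.optimize import minimize
def run(tag,fits,ac0,al0):
    for c,x in fits.items():
        g=np.load(c+tag+".npy").mean(2); m=camera_model(c); R=np.array(m["R"]); cam=-R.T@np.array(m["t"]); K=np.array(m["intrinsics"]);t0=np.array(m["t"])
        yaw=np.radians(x[2]); S=6; N=44
        def Wp(r,t,a,z):
            a=np.radians(a); X=r*np.sin(a)+t*np.cos(a);Y=-r*np.cos(a)+t*np.sin(a)
            return np.array([x[0]+np.cos(yaw)*X-np.sin(yaw)*Y,x[1]+np.sin(yaw)*X+np.cos(yaw)*Y,z])
        o=np.round(w2p(c,Wp(70,0,150,60))).astype(int)-N//2; I=g[o[1]:o[1]+N,o[0]:o[0]+N]
        def prism(poly,a,z0,z1):
            B=[Wp(r,t,a,z0) for r,t in poly];T=[Wp(r,t,a,z1) for r,t in poly]; cen=np.mean(B+T,0); fs=[T]
            fs+=[[B[i],B[(i+1)%len(B)],T[(i+1)%len(B)],T[i]] for i in range(len(B))]; out=[]
            for f in fs:
                f=np.array(f); n=np.cross(f[1]-f[0],f[2]-f[0]); n=n if n@(f.mean(0)-cen)>0 else -n
                if n@(cam-f.mean(0))>0: out.append(f)
            return out
        circ=lambda r,z:[Wp(r,0,a,z) for a in range(0,360,4)]
        def faces(ac,al):
            F=[circ(45.5,50+zz) for zz in (4,)]+[circ(45,58),circ(34,58)]
            for a in (120,135,165,180): F.append([Wp(r,t,a,50) for r,t in((83,-1),(99 if a==180 else 94,-1),(99 if a==180 else 94,1),(83,1))])
            F+=prism([(82,0),(88,7),(102,7),(102,-7),(88,-7)],ac,50,57.5)
            F+=prism([(44,-5),(70,-5),(70,5),(44,5)],al,51,58)+prism([(70,-1.5),(80,-1.5),(80,1.5),(70,1.5)],al,51.5,54.5)+prism([(50,-6),(70,-6),(70,6),(50,6)],al,58,96)
            return F
        roi=None
        def cost(v,full=False):
            ac,al,du,dv,sg=v; F=faces(ac,al); L=np.zeros((N*S,N*S),np.int32)
            for i,f in enumerate(F):
                q=(np.array(f)@R.T+t0)@K.T; q=q[:,:2]/q[:,2:]-o+.5+[du,dv]
                cv2.fillPoly(L,[np.round(q*S*16-8).astype(np.int32)],i+1,shift=4)
            A=[]
            for i in range(len(F)+1):
                k=cv2.GaussianBlur((L==i).astype(np.float32),(0,0),max(sg,.2)*S); A.append(cv2.resize(k,(N,N),interpolation=cv2.INTER_AREA)[mask])
            A=np.array(A).T; y=I[mask]; w=np.linalg.solve(A.T@A+1e-2*np.eye(A.shape[1]),A.T@y+1e-2*70); return float(np.mean((A@w-y)**2))
        # mask: within region around lever & clip
        mask=np.zeros((N,N),np.uint8); pts=[]
        for a in range(125,182,4):
            for z in (50,): pts+= [w2p(c,Wp(103,0,a,z))-o]
        pts+=[w2p(c,Wp(45,tt,al0,zz))-o for tt in (-18,18) for zz in (50,100)]
        cv2.fillConvexPoly(mask,cv2.convexHull(np.array(pts).astype(np.int32)),1); mask=mask>0
        for free in (False,True):
            best=None
            for ia,il in ((ac0,al0),(ac0-1,al0-2),(ac0+1,al0+1.5)):
                if free: f=lambda v:cost(v)+.5*(v[2]**2+v[3]**2); v0=[ia,il,0,0,.8];D=[1,1.5,.3,.3,.2]
                else: f=lambda v:cost([v[0],v[1],0,0,v[2]]); v0=[ia,il,.8];D=[1,1.5,.2]
                r=minimize(f,v0,method="Nelder-Mead",options=dict(initial_simplex=[v0]+[np.array(v0)+np.eye(len(v0))[i]*D[i] for i in range(len(v0))],maxiter=150,xatol=.03))
                if best is None or r.fun<best.fun: best=r
            print(tag,c,"free" if free else "fixed",best.x.round(2),round(best.fun,2),"gap",round(best.x[0]-best.x[1],2),flush=True)
E
python3 - <<'E'
from rend import *
F={"top":(589.85,70.62,-7.48),"scene":(590.5,70.88,-7.33)}
run("C",F,152,152)
run("A",F,152,145)
E
```

```text
C top fixed [152.53 152.7    0.74] 27.52 gap -0.16
C top free [ 1.5249e+02  1.5277e+02 -2.0000e-02 -1.8000e-01  7.1000e-01] 26.72 gap -0.28
C scene fixed [150.88 150.39   1.14] 66.86 gap 0.48
C scene free [151.39 150.34   0.31   0.31   1.07] 55.04 gap 1.05
A top fixed [152.72 145.84   0.71] 34.77 gap 6.88
A top free [ 1.5301e+02  1.4602e+02  3.0000e-02 -1.9000e-01  6.9000e-01] 34.78 gap 7.0
A scene fixed [150.79 143.71   1.28] 75.3 gap 7.08
A scene free [151.63 144.35   0.22   0.48   1.22] 62.43 gap 7.28
```

The gap is 0.3° ± 0.5° on average, so the ring is set. Next is the lamp button, which should be at V(-80,0) ≈ (510.5, 80.7); the networks agree.

Run:
```python
from plan import *
_,d=capture("top"); q=V(-80,0,68); u,v=w2p("top",q).round().astype(int); m=camera_model("top")
hs=[]
for dv in range(-2,3):
    for du in range(-2,3):
        z=float(d[v+dv,u+du]); ray=np.linalg.inv(np.array(m["intrinsics"]))@[u+du,v+dv,1]; hs.append(c2w("top",ray*z)[2])
print("button height",np.round(np.sort(hs)[::4],1))
o=pose(90,0,-1)[1]
reach(q*[1,1,0]+[0,0,115],o)
s=get_state(); print(s["time"],s["tcp_pos"],s["contact_force"])
i,_=capture("scene"); u,v=w2p("scene",[590,70,50]).astype(int); save(cv2.resize(i[v-65:v+65,u-80:u+80],(640,520),interpolation=cv2.INTER_CUBIC),"lamp0.png")
hit=move_l(q*[1,1,0]+[0,0,80],feed=80,f_stop=8); print("80",hit)
hit=move_l(q*[1,1,0]+[0,0,52],feed=15,f_stop=12); s=get_state(); print(hit,s["time"],s["tcp_pos"],s["contact_force"])
```

```text
button height [65.  68.1 70.4 70.8 71.8 73.2 74.5]
26.4583 [510.94799313  81.38496668 115.51746901] [0.01926852 0.18486977 0.07999287]
80 False
True 28.15 [510.63263414  80.64374891  66.04837256] [-0.62867716 -0.13611639  5.89274188]
```

View pics/lamp0.png

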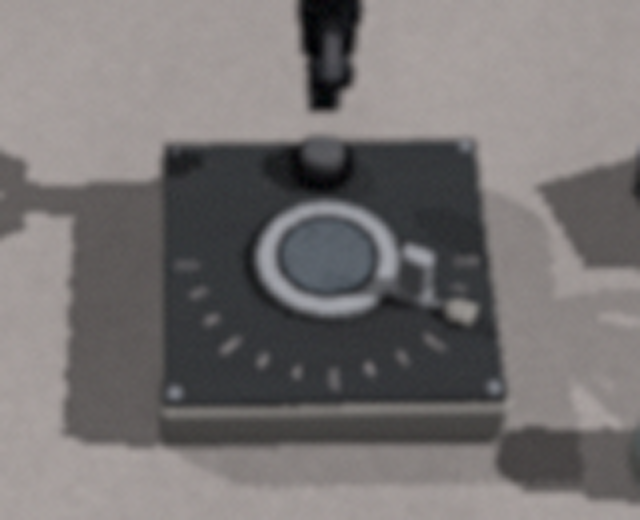

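Run:
```python
from plan import *
s=get_state(); p=np.array(s["tcp_pos"]); q=V(-80,0,0)
hit=move_l([q[0],q[1],p[2]-3],feed=8,f_stop=12); s=get_state(); print(hit,s["tcp_pos"],s["contact_force"])
wait(.3); s=get_state(); print(s["tcp_pos"],s["contact_force"])
for z in (74,72,71,70):pass
move_l([q[0],q[1],115],feed=60)
move_l([430,330,200],feed=300); print(get_state()["time"],get_state()["contact_force"])
F={}
for c in ("top","scene"):
    m=np.mean([capture(c)[0].astype(float) for _ in range(6)],0); np.save(c+"D.npy",m); x,s=fit(c,m,(135,150,165),(589.9,70.5,-7.3)); F[c]=x
from rend import run
run("D",F,152,152)
i=np.load("sceneD.npy"); save(i.astype(np.uint8),"sceneD.png")
a=np.load("topD.npy");b=np.load("topC.npy"); q=w2p("top",V(-80,0,70)).astype(int); print("lamp area diff",np.abs(a-b)[q[1]-6:q[1]+6,q[0]-6:q[0]+6].mean(), "clip area",)
```

```text
True [510.61307188  80.67356754  66.02914492] [-2.02449634  0.29611138  5.66816511]
[510.63520968  80.64469741  66.04719373] [-1.6384291   0.26197935  4.9331993 ]
30.7333 [-0.1848202  -0.74543694  0.17207953]
D top fixed [152.44 152.76   0.73] 28.14 gap -0.32
D top free [ 1.5217e+02  1.5232e+02 -1.1000e-01 -1.0000e-02  7.2000e-01] 27.1 gap -0.15
D scene fixed [151.22 150.34   1.12] 65.79 gap 0.88
D scene free [151.31 150.18   0.34   0.3    1.07] 55.23 gap 1.12
lamp area diff 0.5887345679012344 clip area
```

View pics/sceneD.png

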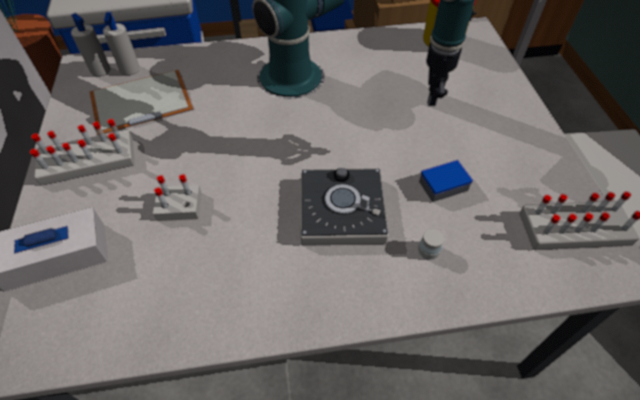

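Run:
```python
from station import *
hand_in(); print(get_state()["time"])
```

```text
the job is handed in; nothing more can be done
the job is handed in; nothing more can be done
```

I set the filter, pressed the lamp button and handed the job in at about 31 s of the 54 s allowed. The hand-in gives no verdict.

- **Filter ring:** I pushed the lever round with shut fingertips in short arcs, from about 29° to about 152°. All pushes stayed below the 10 N stop, and the robot then backed off.
- **Pointer against clip:** The two cameras disagree slightly. The top camera puts the pointer 0.2–0.3° past the clip's nose and the scene camera puts it 0.9–1.1° short. That averages about 0.4° short, within what the cameras can resolve. The top camera cannot see the pointer itself, so its reading comes from the top of the lever.
- **Lamp button:** I pressed twice without lifting in between, and both presses stopped hard with the fingertips at 66.0 mm. The button's top was at about 72 mm by the depth picture (a rough reading), so this fits the 6 mm travel. After release the button looked the same in the top camera as before the press, so it came back up.
- **Other things:** The clip measured the same before and after. The rack, tubes, tip box and jar look unmoved in the last picture, and the arm ended well clear of everything.

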